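# Hold the twine roll over its jar for threading

### The job

Slide the red roll of kitchen twine up off its brass post, carry it over the spice rack, and hold it upright and centred about two centimetres above the rim of the white twine jar, so that I can thread the end through the jar's eyelet before it goes in. Do not touch the jar with the roll, bump the rack, or disturb the spice jars or the blue mug. Finish while still holding the roll still in the air there: do not lower it in or let go.

Things in the scene. Friction and masses are not known exactly. Their poses are not given: they have to be found in the camera images.
- spool: Tightly wound, rigid roll of red twine, a hollow cylinder 58 mm in diameter and 56 mm tall with a vertical bore 21 mm wide, about 90 g. Origin: centre of its underside, z up along its axis. It starts on the stand, threaded on the post, its underside 18 mm and its top 74 mm above the counter. Grip it across its outside from above.
- stand: Twine stand, fixed: round wooden foot 100 mm in diameter, 18 mm thick, with an upright brass post 14 mm in diameter at its centre whose top is 90 mm above the counter (16 mm above the top of the seated roll). Origin: centre of the underside of the foot, on the counter, z up. It may be on either side of the rack.
- jar: White ceramic twine jar, fixed, open at the top: 104 mm in widest diameter, 110 mm tall, a thin brass band below the rim and a small brass eyelet in its side. Origin: centre of its underside, on the counter, z up. It stands on the other side of the rack from the stand.
- jar_rim (a point): Centre of the mouth of the white jar at rim height (110 mm above the counter); mouth 86 mm wide inside. z up.
- rack: Dark wooden spice rack, fixed: open tray 360 mm long (its x axis, roughly away from the robot), 70 mm wide (y) and 45 mm high with a 6 mm floor, standing between stand and jar. Origin: centre of its underside, on the counter. The spice jars stand in it, their lids about 96 mm above the counter.
- spice0: Amber spice jar, 44 mm diameter, 90 mm tall, loose in the rack, nearest the robot. Origin: centre of its underside.
- spice1: Green spice jar, same size, in the middle of the rack. Origin: centre of its underside.
- spice2: Terracotta-coloured spice jar, same size, in the far end of the rack. Origin: centre of its underside.
- mug: Blue mug, loose, 76 mm in diameter, 85 mm tall, on the counter beyond the work on the robot's right. Origin: centre of its underside; handle along its y axis.

How it is judged:
By the outcome, as a careful person would: the job done as asked, in the order asked, and still so for the second after the job is handed in, while the arm keeps its last pose, push and grip.
It also fails if it takes over 45 s, if anything falls off the work surface, if the arm or the gripper's body presses on something with over 40 N, if the wrist force passes 120 N, or if a joint passes its speed limit or range.

### The arm

A 6-joint arm with a two-finger parallel gripper is mounted at the origin on the work surface. World frame = base frame: x ahead of the robot, y to its left, z up, the work surface at z = 0. Lengths are in m, angles in degrees, forces in N, time in s.
With the tool pointing down it reaches from about 0.3 to 0.75 m from the base axis. Payload 8.5 kg.
Tool frame: the origin (TCP) lies on the mounting face of the last link; the fingertips stand 173 mm ahead of it and the grasp point (between the pads) lies 155 mm ahead of it (env.tips_ahead is the distance from the TCP to the fingertips, in m); z points along the fingers, x is the direction in which the jaws open and shut, and the axes are right-handed (so a half turn about z gives the same grasp; the last joint's range is limited). The gripper opens to 85 mm and grips with 20 to 120 N. Pads are 22 mm wide; open, the fingers measure 114 mm over their backs; the gripper's body (76 mm by 85 mm) begins 54 mm behind the grasp point. The pads swing forward as they close: fully open they stand 13 mm farther back than shut.
Start: joints at [51.434, 21.807, 74.336, -0, 83.858, -12.336], TCP at [0.243, 0.493, 0.405] pointing down, gripper open.
Joint ranges: [-178.18, 178.18], [-50.72, 133.34], [12.68, 142.11], [-81.47, 261.47], [9.98, 163.14], [-165.26, 165.26]. Speed limits (degrees/s): [136.94, 136.94, 180, 180, 180, 180].

### API

Orientations are given as a 3x3 rotation matrix whose columns are the frame's x, y, z axes.
In Python, from rig import env gives the robot as it stands. The module is installed in compiled form; this text tells all that it offers.
- The arm moves only by the tool step_arm, never from a script. Its argument "increments" is a list of rows, each an object of numbers: "x", "y", "z": the shift along the tool's x, y, z in cm; "wx", "wy", "wz": the turn, a rotation vector about the tool's x, y, z in rad; "gripper": the finger opening in cm, from 0 to 8.54. A call has 1 to 20 rows; each row shifts and turns the commanded pose from where the row before left it, along the tool's axes as they then stand; what a row does not reach is not made up. A row lasts 1/10 s, in which the tool goes at most 50 mm and 8.59 degrees, less where a joint would pass 70% of its speed; a pose out of reach is approached as far as the arm can. A call with a gripper value outside its range is refused whole. The fingers move at their own pace and stop on an object; "newtons" is the grip in N (left out, the last holds). Time passes only in rows, so rows that do not move let the fingers close. It gives the time, the measured TCP pose, the force and the opening at its end, in the units of the state.
- env.observe(): the state, without advancing time (a new reading comes with each control period).
- env.get_image(name): name is "scene" or "top" or "wrist"; returns a dict with "color" (480x640x3 uint8, blue, green, red), "camera_matrix" (3x3 intrinsics, pixels), "distortion" ([k1, k2, p1, p2, k3] as OpenCV has them; the pictures are not rectified), "rvec" (rotation vector, rad) and "tvec" (3), from world to camera coordinates, as OpenCV has them. Camera axes: x right, y down, z forward; pixel columns grow to the right and rows downward; lengths in m; the calibration is good to about 2 mm. A picture is of the moment at which its call begins. There is no depth.
- env.close_job(): hands the job in, once; it reports no verdict.
The state is a dict: "time_s": time; "q": joint angles; "qvel": joint speeds; "joint_efforts": joint torques, N m; "position": TCP position; "tool_rot": TCP orientation; "ft_force": force on the tool from outside, world axes, zero at the start; "wrist_torque": the same for the moment, N m; "grip_width": finger opening in m.
Only numpy, scipy, OpenCV 4.12 (cv2) and the standard library are available. Lean on these libraries where they do the work, as an engineer would, in place of code of your own. Each camera call takes 0.05 s, during which the arm holds its last target. There are 200 camera calls.

## Working session

There is one attempt and no reset: what is moved stays moved. The work goes in short steps, Python scripts to look and compute and a tool call to move; the robot and the scene stay as the last step left them, time stands still between calls to the robot, and variables do not carry over. Pictures are saved under pics/ and viewed, about 8 in all and at most 12, crops included, and the job is handed in when it is done.

Besides the shell and the picture viewer there is one more tool, called after ">>>" as name(argument=value, ...), one argument or row to a line, values as JSON. step_arm: Moves the arm, as the interface text tells. Its arguments: {"type":"object","properties":{"increments":{"type":"array"},"newtons":{"type":"number"}},"required":["increments"]}

```bash
mkdir -p pics; python3 - <<'E'
from rig import env
import cv2,pickle,numpy as np
d={n:env.get_image(n) for n in("scene","top","wrist")}
pickle.dump(d,open("d0.pkl","wb"))
for n in d: cv2.imwrite(f"pics/{n}0.png",d[n]["color"])
for n in("scene","top"):
  i=d[n];R=cv2.Rodrigues(i["rvec"])[0];print(n,(-R.T@i["tvec"].ravel()).round(3),R.round(2).tolist())
s=env.observe();print(s["time_s"],s["position"],np.round(s["tool_rot"],3).tolist(),s["grip_width"],s["ft_force"],env.tips_ahead)
E
```

```text
scene [1.21  0.423 0.656] [[-0.5, 0.86, -0.02], [0.53, 0.29, -0.79], [-0.68, -0.41, -0.61]]
top [0.349 0.026 1.185] [[-0.01, -1.0, 0.01], [-0.98, 0.01, -0.2], [0.2, -0.01, -0.98]]
0.15 [0.2430612  0.49335128 0.40428492] [[0.442, 0.897, -0.001], [0.897, -0.442, -0.001], [-0.001, -0.0, -1.0]] 0.08546829547729116 [-0.17843297 -0.67665464  0.07597886] 0.1734
```

View pics/scene0.png

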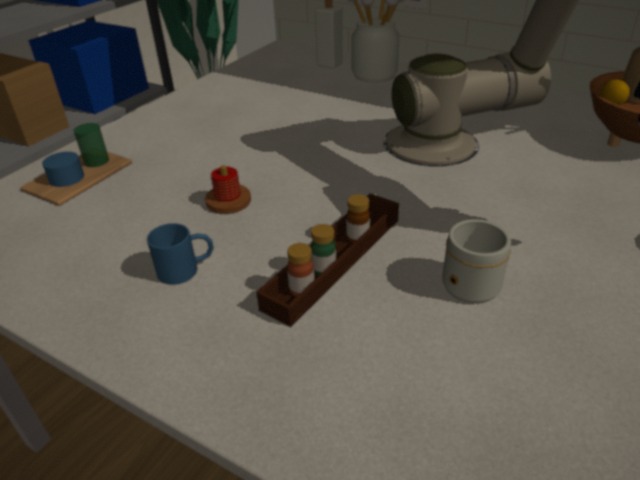

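View pics/top0.png

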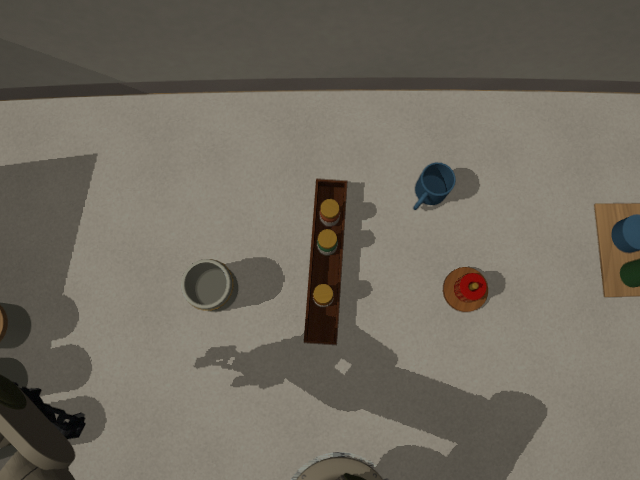

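The scene view shows the stand at about (228,190) and the jar at (477,260). In the top view the roll is at about (472,287), the jar mouth at (209,285), the rack spans columns 305–347, and the mug is at (434,184). I'll make one enlarged composite for exact pixels.

```bash
python3 - <<'E'
import cv2,pickle,numpy as np
d=pickle.load(open("d0.pkl","rb"))
def crop(n,u,v,w,h,s):
  c=cv2.resize(d[n]["color"][v:v+h,u:u+w],None,fx=s,fy=s,interpolation=cv2.INTER_CUBIC)
  c=cv2.convertScaleAbs(c,alpha=1.6)
  for k in range(0,w,10):
    cv2.line(c,(k*s,0),(k*s,6 if k%20 else 12),(0,255,255),1)
    if k%20==0: cv2.putText(c,str(u+k),(k*s,22),0,.35,(0,255,255),1)
  for k in range(0,h,10):
    cv2.line(c,(0,k*s),(6 if k%20 else 12,k*s),(0,255,255),1)
    if k%20==0: cv2.putText(c,str(v+k),(14,k*s+4),0,.35,(0,255,255),1)
  return c
a=np.hstack([crop("top",435,255,66,50,6),crop("scene",195,160,66,50,6)])
b=np.hstack([crop("top",175,250,66,50,6)[:0]]) if 0 else np.hstack([crop("top",175,250,99,75,4),crop("scene",430,210,99,75,4)])
cv2.imwrite("pics/c1.png",np.vstack([a,b]))
E
```

```text
(no output)
```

View pics/c1.png

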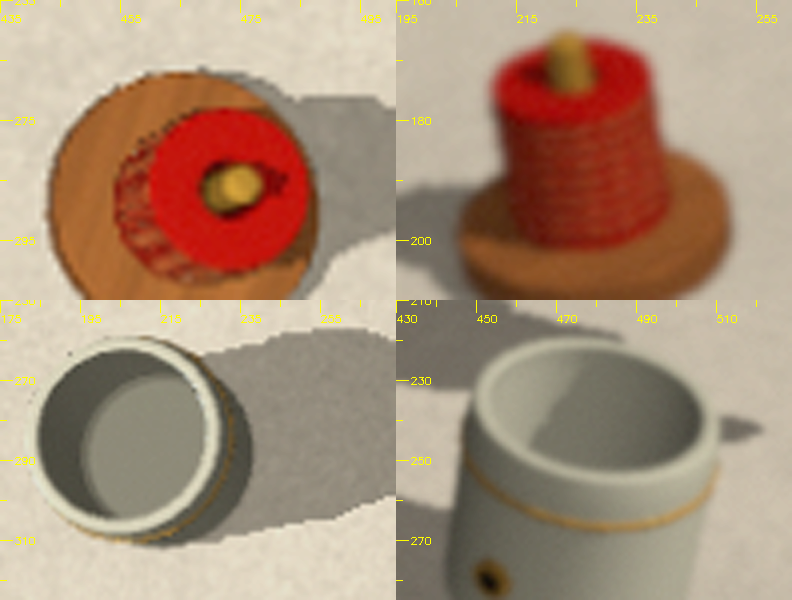

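In the enlarged crop I read these pixels:

| Feature | View | Columns | Rows |
|---|---|---|---|
| Roll top | top | 460–486.7 | 273–300.3 |
| Roll top | scene | 211–238.2 | 166.3–180.8 |
| Jar mouth, inside | top | 184.5–226.5 | 262.2–306.2 |
| Jar mouth, inside | scene | 451.5–506.5 | 221.5–253 |

Next I'll fit known-size circles to these.

```bash
cat > h.py <<'E'
import cv2,pickle,numpy as np
from scipy.optimize import least_squares
t=np.linspace(0,2*np.pi,181)
def proj(i,P): return cv2.projectPoints(np.asarray(P,float).reshape(-1,1,3),i["rvec"],i["tvec"],i["camera_matrix"],i["distortion"])[0][:,0]
def ext(i,c,z,r):
    p=proj(i,np.c_[c[0]+r*np.cos(t),c[1]+r*np.sin(t),np.full(t.size,z)]);return np.r_[p.min(0),p.max(0)]
def fit(d,obs,z,r,x0=(.4,0)):
    s=least_squares(lambda c:np.concatenate([ext(d[n],c,z,r)-o for n,o in obs.items()]),x0)
    return s.x,s.fun.round(1)
E
python3 - <<'E'
from h import *
d=pickle.load(open("d0.pkl","rb"))
T=[460,273,486.7,300.3];S=[211,166.3,238.2,180.8]
for o in({"top":T},{"scene":S},{"top":T,"scene":S}): print("spool",*fit(d,o,.074,.029))
T=[184.5,262.2,226.5,306.2];S=[451.5,221.5,506.5,253]
for o in({"top":T},{"scene":S},{"top":T,"scene":S}): print("jar",*fit(d,o,.11,.043))
def back(n,u,v,z):
    return least_squares(lambda c:proj(d[n],[*c,z])[0]-(u,v),(.4,0)).x.round(4)
print("post",back("top",475.3,285.7,.09),"lids",[back("top",*p,.096) for p in((330,209),(328,236),(323,293))],"mug",back("top",436,179,.085))
print("rack",[back("top",*p,.045) for p in((317,180),(347,180),(305,342),(337,343))])
E
```

```text
spool [ 0.46019101 -0.28735581] [-0.2 -0.1  0.3  0.1]
spool [ 0.46744634 -0.2819463 ] [-0.2  0.2  0.2 -0.2]
spool [ 0.46177505 -0.28654181] [-0.7 -0.9 -0.2 -0.6 -0.1 -1.4  0.1 -2. ]
jar [0.4693308  0.26468323] [-0.1  0.8  0.1 -0.8]
jar [0.47563795 0.26617285] [ 0.9  0.  -0.9  0.1]
jar [0.4715163  0.26525442] [-0.3 -0.3 -0.2 -1.9  1.2 -1.3 -0.7 -1.5]
post [ 0.4604 -0.287 ] lids [array([0.6254, 0.0108]), array([0.5678, 0.0158]), array([0.45  , 0.0277])] mug [ 0.6921 -0.2184]
rack [array([0.7049, 0.0379]), array([ 0.7041, -0.0286]), array([0.3524, 0.0667]), array([ 3.495e-01, -2.000e-04])]
```

Top and scene views disagree by about 6–7 mm in x, so the wrist camera will have to settle it. I'll square up the tool with the world axes and move toward the jar, which is on the way.

>>> step_arm(
  increments=[
    {"wz":-0.1145},
    {"wz":-0.1145},
    {"wz":-0.1145},
    {"wz":-0.1145},
    {"x":-3,"y":3},
    {"x":-3,"y":3},
    {"x":-3,"y":3},
    {"x":-3,"y":3},
    {"x":-3,"y":3},
    {"x":-2,"y":2},
    {},
  ],
)

```text
invalid input at $.increments[0]: expected keys x, y, z, wx, wy, wz, gripper
```

```bash
python3 - <<'E'
from h import *
from rig import env
i=env.get_image("wrist");s=env.observe()
R=cv2.Rodrigues(i["rvec"])[0];T=s["tool_rot"];c=-R.T@i["tvec"].ravel()
print(s["time_s"],s["position"],np.round(T,3).tolist(),"cam in tool",(T.T@(c-s["position"])).round(3),"cam z in tool",(T.T@R[2]).round(3),"cam x",(T.T@R[0]).round(2))
print("jar proj top/scene",proj(i,[.4693,.2647,.11]),proj(i,[.4756,.2662,.11]))
pickle.dump(i,open("w1.pkl","wb"));cv2.imwrite("pics/w1.png",i["color"])
E
```

```text
0.2 [0.24307421 0.49334233 0.40435869] [[0.442, 0.897, -0.001], [0.897, -0.442, -0.001], [-0.001, -0.0, -1.0]] cam in tool [ 0.    -0.078  0.032] cam z in tool [-0.001  0.304  0.953] cam x [1. 0. 0.]
jar proj top/scene [[197.93857616 555.87107822]] [[203.11758836 559.74461025]]
```

View pics/w1.png

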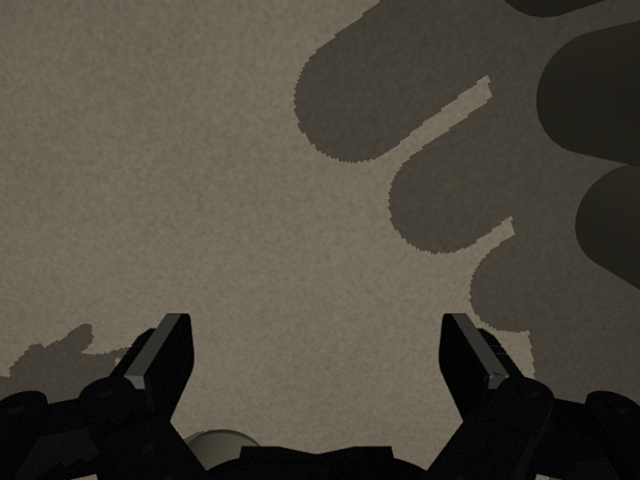

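The move was refused because every row needs all seven keys. The wrist picture shows only counter, shadows and the fingers, with the jar just peeking in at (220,440). I'll resend with full rows.

>>> step_arm(
  increments=[
    {"x":0,"y":0,"z":0,"wx":0,"wy":0,"wz":-0.1145,"gripper":8.5},
    {"x":0,"y":0,"z":0,"wx":0,"wy":0,"wz":-0.1145,"gripper":8.5},
    {"x":0,"y":0,"z":0,"wx":0,"wy":0,"wz":-0.1145,"gripper":8.5},
    {"x":0,"y":0,"z":0,"wx":0,"wy":0,"wz":-0.1145,"gripper":8.5},
    {"x":-2.85,"y":2.6,"z":0,"wx":0,"wy":0,"wz":0,"gripper":8.5},
    {"x":-2.85,"y":2.6,"z":0,"wx":0,"wy":0,"wz":0,"gripper":8.5},
    {"x":-2.85,"y":2.6,"z":0,"wx":0,"wy":0,"wz":0,"gripper":8.5},
    {"x":-2.85,"y":2.6,"z":0,"wx":0,"wy":0,"wz":0,"gripper":8.5},
    {"x":-2.85,"y":2.6,"z":0,"wx":0,"wy":0,"wz":0,"gripper":8.5},
    {"x":-2.85,"y":2.6,"z":0,"wx":0,"wy":0,"wz":0,"gripper":8.5},
    {"x":-2.85,"y":2.6,"z":0,"wx":0,"wy":0,"wz":0,"gripper":8.5},
    {"x":-2.85,"y":2.6,"z":0,"wx":0,"wy":0,"wz":0,"gripper":8.5},
    {"x":0,"y":0,"z":0,"wx":0,"wy":0,"wz":0,"gripper":8.5},
    {"x":0,"y":0,"z":0,"wx":0,"wy":0,"wz":0,"gripper":8.5},
  ],
)

```text
time_s: 1.6
position: [0.4514, 0.265, 0.4045]
tool_rot: [[0.001, 1.0, -0.001], [1.0, -0.001, 0.0], [0.0, -0.001, -1.0]]
ft_force: [0.8, 0.5, 0.6]
grip_width: 0.0854
```

```bash
cat > look.py <<'E'
import sys
from h import *
from rig import env
i=env.get_image("wrist");s=env.observe()
print(s["time_s"],s["position"].round(4) if hasattr(s["position"],"round") else s["position"],np.round(s["tool_rot"],3).tolist())
pickle.dump({"wrist":i},open(sys.argv[1]+".pkl","wb"))
c=i["color"].copy()
c=cv2.convertScaleAbs(c,alpha=1.5)
for k in range(0,640,20): cv2.line(c,(k,0),(k,5 if k%100 else 14),(0,255,255),1)
for k in range(0,480,20): cv2.line(c,(0,k),(5 if k%100 else 14,k),(0,255,255),1)
cv2.imwrite(f"pics/{sys.argv[1]}.png",c)
E
python3 look.py w2; python3 - <<'E'
from h import *
i=pickle.load(open("w2.pkl","rb"))["wrist"]
print(ext(i,(.4693,.2647),.11,.043),ext(i,(.4756,.2662),.11,.043))
E
```

```text
1.65 [0.4509 0.2656 0.4046] [[-0.0, 1.0, -0.001], [1.0, 0.0, 0.0], [0.0, -0.001, -1.0]]
[249.40773896 188.22222373 381.35393505 312.40450394] [252.1651836  198.13192561 383.20281482 320.59632144]
```

View pics/w2.png

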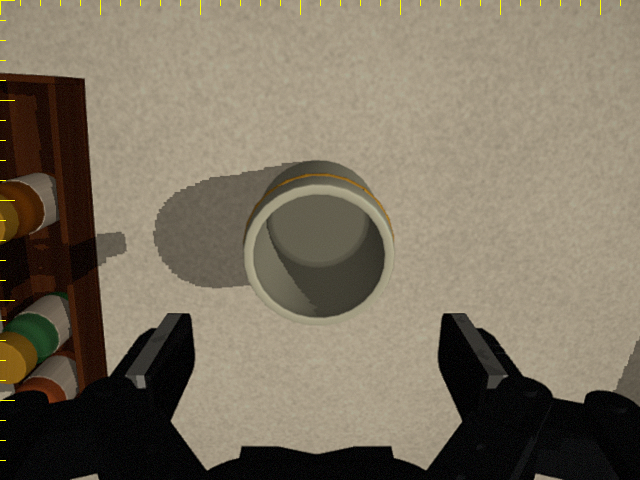

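The wrist view shows the jar's inside mouth edge at columns 253–385 and rows 194–317, between the other two cameras' predictions. Now on to a hover over the roll.

>>> step_arm(
  increments=[
    {"x":-3,"y":0,"z":0,"wx":0,"wy":0,"wz":0,"gripper":8.5},
    {"x":-4,"y":0,"z":0,"wx":0,"wy":0,"wz":0,"gripper":8.5},
    {"x":-4,"y":0,"z":0,"wx":0,"wy":0,"wz":0,"gripper":8.5},
    {"x":-4,"y":0,"z":0,"wx":0,"wy":0,"wz":0,"gripper":8.5},
    {"x":-4,"y":0,"z":0,"wx":0,"wy":0,"wz":0,"gripper":8.5},
    {"x":-4,"y":0,"z":0,"wx":0,"wy":0,"wz":0,"gripper":8.5},
    {"x":-4,"y":0,"z":0,"wx":0,"wy":0,"wz":0,"gripper":8.5},
    {"x":-4,"y":0,"z":0,"wx":0,"wy":0,"wz":0,"gripper":8.5},
    {"x":-4,"y":0,"z":0,"wx":0,"wy":0,"wz":0,"gripper":8.5},
    {"x":-4,"y":0,"z":0,"wx":0,"wy":0,"wz":0,"gripper":8.5},
    {"x":-4,"y":0,"z":0,"wx":0,"wy":0,"wz":0,"gripper":8.5},
    {"x":-4,"y":0,"z":0,"wx":0,"wy":0,"wz":0,"gripper":8.5},
    {"x":-4,"y":0,"z":0,"wx":0,"wy":0,"wz":0,"gripper":8.5},
    {"x":-4.2,"y":0,"z":0,"wx":0,"wy":0,"wz":0,"gripper":8.5},
    {"x":0,"y":0,"z":0,"wx":0,"wy":0,"wz":0,"gripper":8.5},
    {"x":0,"y":0,"z":0,"wx":0,"wy":0,"wz":0,"gripper":8.5},
  ],
)

```text
time_s: 3.25
position: [0.4515, -0.2861, 0.4044]
tool_rot: [[-0.0, 1.0, -0.0], [1.0, 0.0, 0.001], [0.001, -0.0, -1.0]]
ft_force: [-0.3, 0.4, 0.1]
grip_width: 0.0849
```

```bash
python3 look.py w3; python3 - <<'E'
from h import *
i=pickle.load(open("w2.pkl","rb"))
W=[253,194,385,317];print("jar wrist",*fit(i,{"wrist":W},.11,.043))
d=pickle.load(open("d0.pkl","rb"));d["wrist"]=i["wrist"]
print("jar all",*fit(d,{"top":[184.5,262.2,226.5,306.2],"scene":[451.5,221.5,506.5,253],"wrist":W},.11,.043))
E
```

```text
3.3 [ 0.4515 -0.2854  0.4047] [[-0.002, 1.0, -0.0], [1.0, 0.002, 0.001], [0.001, -0.0, -1.0]]
jar wrist [0.47289903 0.26706447] [ 0.3 -0.1 -0.3  0.1]
jar all [0.47272195 0.26671091] [-1.  -0.9 -0.9 -2.5  1.8 -0.7 -0.  -0.8 -0.3 -0.4 -0.8 -0.1]
```

View pics/w3.png

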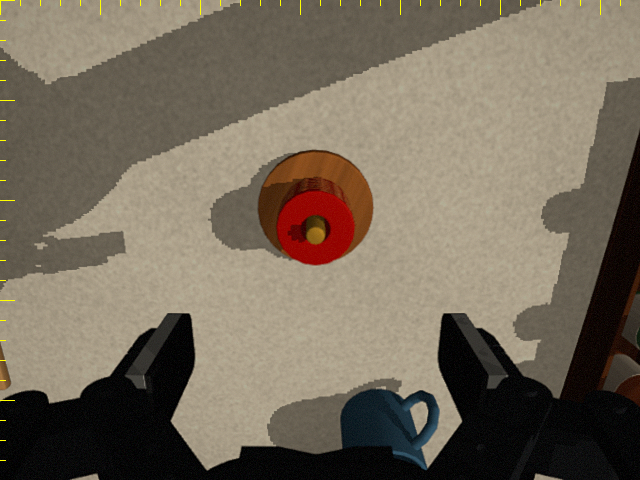

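The wrist view shows the roll's top face at columns 277.5–354.5 and rows 191–265, and the post top at about (316,236).

```bash
python3 - <<'E'
from h import *
i=pickle.load(open("w3.pkl","rb"));d=pickle.load(open("d0.pkl","rb"));d["wrist"]=i["wrist"]
c=i["wrist"]["color"].astype(int);m=(c[...,2]>110)&(c[...,1]<40)&(c[...,0]<40);m[:180]=0;m[300:]=0
v,u=np.nonzero(m);print("mask",u.min(),v.min(),u.max(),v.max())
W=[277.5,191,354.5,265];print("spool wrist",*fit(i,{"wrist":W},.074,.029))
print("all",*fit(d,{"top":[460,273,486.7,300.3],"scene":[211,166.3,238.2,180.8],"wrist":W},.074,.029))
print("post",least_squares(lambda q:proj(i["wrist"],[*q,.09])[0]-(316,237),(.46,-.28)).x)
E
```

```text
mask 339 200 353 225
spool wrist [ 0.46407006 -0.28561239] [-1.4 -1.1  1.4  1.3]
all [ 0.46370743 -0.28569768] [-1.1 -1.8 -0.6 -1.5 -0.4 -0.9 -0.1 -1.5 -1.5 -1.6  1.3  0.8]
post [ 0.46487828 -0.28562973]
```

The wrist fix puts the roll at (0.464, −0.2856), and the post agrees. I'm descending open to TCP z ≈ 0.207.

>>> step_arm(
  increments=[
    {"x":0,"y":0.6,"z":1.5,"wx":0,"wy":0,"wz":0,"gripper":8.5},
    {"x":0,"y":0.65,"z":1.5,"wx":0,"wy":0,"wz":0,"gripper":8.5},
    {"x":0,"y":0,"z":2.5,"wx":0,"wy":0,"wz":0,"gripper":8.5},
    {"x":0,"y":0,"z":2.5,"wx":0,"wy":0,"wz":0,"gripper":8.5},
    {"x":0,"y":0,"z":2.5,"wx":0,"wy":0,"wz":0,"gripper":8.5},
    {"x":0,"y":0,"z":1.5,"wx":0,"wy":0,"wz":0,"gripper":8.5},
    {"x":0,"y":0,"z":1.5,"wx":0,"wy":0,"wz":0,"gripper":8.5},
    {"x":0,"y":0,"z":1.5,"wx":0,"wy":0,"wz":0,"gripper":8.5},
    {"x":0,"y":0,"z":1.5,"wx":0,"wy":0,"wz":0,"gripper":8.5},
    {"x":0,"y":0,"z":1.5,"wx":0,"wy":0,"wz":0,"gripper":8.5},
    {"x":0,"y":0,"z":1.0,"wx":0,"wy":0,"wz":0,"gripper":8.5},
    {"x":0,"y":0,"z":0.75,"wx":0,"wy":0,"wz":0,"gripper":8.5},
    {"x":0,"y":0,"z":0,"wx":0,"wy":0,"wz":0,"gripper":8.5},
    {"x":0,"y":0,"z":0,"wx":0,"wy":0,"wz":0,"gripper":8.5},
  ],
)

```text
time_s: 4.7
position: [0.4639, -0.2864, 0.2077]
tool_rot: [[-0.001, 1.0, 0.001], [1.0, 0.001, -0.0], [-0.0, 0.001, -1.0]]
ft_force: [-0.1, 0.0, -0.3]
grip_width: 0.0848
```

```bash
python3 look.py w4
```

```text
4.75 [ 0.4639 -0.2865  0.2078] [[-0.0, 1.0, 0.001], [1.0, 0.0, -0.001], [-0.001, 0.001, -1.0]]
```

View pics/w4.png

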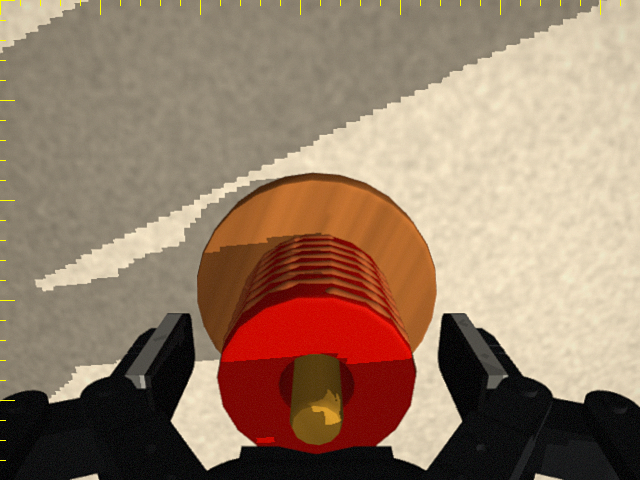

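The roll sits centred between the pads: the roll spans columns 218–415 and the pads' inner faces are at 192 and 440. Closing now.

>>> step_arm(
  increments=[
    {"x":0,"y":0,"z":0,"wx":0,"wy":0,"wz":0,"gripper":5.0},
    {"x":0,"y":0,"z":0,"wx":0,"wy":0,"wz":0,"gripper":5.0},
    {"x":0,"y":0,"z":0,"wx":0,"wy":0,"wz":0,"gripper":5.0},
    {"x":0,"y":0,"z":0,"wx":0,"wy":0,"wz":0,"gripper":5.0},
    {"x":0,"y":0,"z":0,"wx":0,"wy":0,"wz":0,"gripper":5.0},
    {"x":0,"y":0,"z":0,"wx":0,"wy":0,"wz":0,"gripper":5.0},
    {"x":0,"y":0,"z":0,"wx":0,"wy":0,"wz":0,"gripper":5.0},
    {"x":0,"y":0,"z":0,"wx":0,"wy":0,"wz":0,"gripper":5.0},
  ],
  newtons=40,
)

```text
time_s: 5.55
position: [0.4638, -0.2866, 0.2079]
tool_rot: [[-0.0, 1.0, 0.001], [1.0, 0.0, -0.001], [-0.001, 0.001, -1.0]]
ft_force: [-0.5, 0.6, 5.2]
grip_width: 0.0574
```

>>> step_arm(
  increments=[
    {"x":0,"y":0,"z":-0.3,"wx":0,"wy":0,"wz":0,"gripper":5.0},
    {"x":0,"y":0,"z":-0.7,"wx":0,"wy":0,"wz":0,"gripper":5.0},
    {"x":0,"y":0,"z":-1,"wx":0,"wy":0,"wz":0,"gripper":5.0},
    {"x":0,"y":0,"z":-1,"wx":0,"wy":0,"wz":0,"gripper":5.0},
    {"x":0,"y":0,"z":-1,"wx":0,"wy":0,"wz":0,"gripper":5.0},
    {"x":0,"y":0,"z":-1,"wx":0,"wy":0,"wz":0,"gripper":5.0},
    {"x":0,"y":0,"z":-1,"wx":0,"wy":0,"wz":0,"gripper":5.0},
    {"x":0,"y":0,"z":-1,"wx":0,"wy":0,"wz":0,"gripper":5.0},
    {"x":0,"y":0,"z":-1.5,"wx":0,"wy":0,"wz":0,"gripper":5.0},
    {"x":0,"y":0,"z":-2,"wx":0,"wy":0,"wz":0,"gripper":5.0},
    {"x":0,"y":0,"z":-2,"wx":0,"wy":0,"wz":0,"gripper":5.0},
    {"x":0,"y":0,"z":-2,"wx":0,"wy":0,"wz":0,"gripper":5.0},
    {"x":0,"y":0,"z":-1.5,"wx":0,"wy":0,"wz":0,"gripper":5.0},
    {"x":0,"y":0,"z":0,"wx":0,"wy":0,"wz":0,"gripper":5.0},
  ],
)

```text
time_s: 6.95
position: [0.4638, -0.2866, 0.3695]
tool_rot: [[-0.0, 1.0, 0.003], [1.0, 0.0, -0.003], [-0.003, 0.003, -1.0]]
ft_force: [0.1, -0.3, -1.3]
grip_width: 0.0576
```

```bash
python3 - <<'E'
from h import *
from rig import env
d={n:env.get_image(n) for n in("scene","wrist")}
pickle.dump(d,open("d1.pkl","wb"));s=env.observe();print(s["time_s"],s["position"],s["ft_force"],s["grip_width"])
cv2.imwrite("pics/l1.png",np.hstack([cv2.resize(cv2.convertScaleAbs(d["wrist"]["color"],alpha=1.5),(400,300)),cv2.resize(cv2.convertScaleAbs(d["scene"]["color"],alpha=1.5)[50:290,100:420],(400,300))]))
E
```

```text
7.05 [ 0.4635887  -0.28647549  0.36695906] [ 0.53576858  0.71480925 -1.36370047] 0.05732449516311438
```

View pics/l1.png

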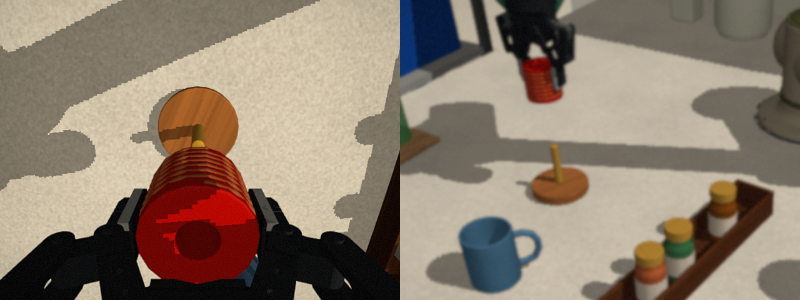

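The roll is off the post, held firmly at 57.4 mm opening, with its underside at about 0.177. The bare post is visible at (557,165) and the rack and mug are undisturbed. Carrying it over the rack at this height leaves about 80 mm above the lids.

>>> step_arm(
  increments=[
    {"x":1.5,"y":0,"z":0,"wx":0,"wy":0,"wz":0,"gripper":5.0},
    {"x":2.5,"y":0,"z":0,"wx":0,"wy":0,"wz":0,"gripper":5.0},
    {"x":3,"y":0.1,"z":0,"wx":0,"wy":0,"wz":0,"gripper":5.0},
    {"x":3.5,"y":0.1,"z":0,"wx":0,"wy":0,"wz":0,"gripper":5.0},
    {"x":3.5,"y":0.1,"z":0,"wx":0,"wy":0,"wz":0,"gripper":5.0},
    {"x":3.5,"y":0.1,"z":0,"wx":0,"wy":0,"wz":0,"gripper":5.0},
    {"x":3.5,"y":0.1,"z":0,"wx":0,"wy":0,"wz":0,"gripper":5.0},
    {"x":3.5,"y":0.1,"z":0,"wx":0,"wy":0,"wz":0,"gripper":5.0},
    {"x":3.5,"y":0.1,"z":0,"wx":0,"wy":0,"wz":0,"gripper":5.0},
    {"x":3.5,"y":0.1,"z":0,"wx":0,"wy":0,"wz":0,"gripper":5.0},
    {"x":3.5,"y":0.1,"z":0,"wx":0,"wy":0,"wz":0,"gripper":5.0},
    {"x":3.5,"y":0,"z":0,"wx":0,"wy":0,"wz":0,"gripper":5.0},
    {"x":3.5,"y":0,"z":0,"wx":0,"wy":0,"wz":0,"gripper":5.0},
    {"x":3.5,"y":0,"z":0,"wx":0,"wy":0,"wz":0,"gripper":5.0},
    {"x":3.5,"y":0,"z":0,"wx":0,"wy":0,"wz":0,"gripper":5.0},
    {"x":3,"y":0,"z":0,"wx":0,"wy":0,"wz":0,"gripper":5.0},
    {"x":2,"y":0,"z":0,"wx":0,"wy":0,"wz":0,"gripper":5.0},
    {"x":1.3,"y":0,"z":0,"wx":0,"wy":0,"wz":0,"gripper":5.0},
    {"x":0,"y":0,"z":0,"wx":0,"wy":0,"wz":0,"gripper":5.0},
    {"x":0,"y":0,"z":0,"wx":0,"wy":0,"wz":0,"gripper":5.0},
  ],
)

```text
time_s: 9.05
position: [0.4724, 0.2661, 0.3668]
tool_rot: [[-0.0, 1.0, -0.001], [1.0, 0.0, -0.001], [-0.001, -0.001, -1.0]]
ft_force: [1.1, 0.1, -1.2]
grip_width: 0.0575
```

>>> step_arm(
  increments=[
    {"x":0,"y":0,"z":0.7,"wx":0,"wy":0,"wz":0,"gripper":5.0},
    {"x":0,"y":0,"z":0.9,"wx":0,"wy":0,"wz":0,"gripper":5.0},
    {"x":0,"y":0,"z":0.9,"wx":0,"wy":0,"wz":0,"gripper":5.0},
    {"x":0,"y":0,"z":0.7,"wx":0,"wy":0,"wz":0,"gripper":5.0},
    {"x":0,"y":0,"z":0.5,"wx":0,"wy":0,"wz":0,"gripper":5.0},
    {"x":0,"y":0,"z":0.3,"wx":0,"wy":0,"wz":0,"gripper":5.0},
    {"x":0,"y":0,"z":0,"wx":0,"wy":0,"wz":0,"gripper":5.0},
    {"x":0,"y":0,"z":0,"wx":0,"wy":0,"wz":0,"gripper":5.0},
  ],
)

```text
time_s: 9.85
position: [0.4727, 0.2664, 0.3274]
tool_rot: [[-0.0, 1.0, 0.0], [1.0, 0.0, 0.0], [0.0, 0.0, -1.0]]
ft_force: [-0.3, 0.5, -1.9]
grip_width: 0.0574
```

```bash
cat > chk.py <<'E'
import sys
from h import *
from rig import env
d={n:env.get_image(n) for n in("scene","top","wrist")}
pickle.dump(d,open(sys.argv[1]+".pkl","wb"));s=env.observe();print(s["time_s"],s["position"],s["ft_force"],s["grip_width"])
def crop(n,u,v,w,h,S):
  c=cv2.resize(cv2.convertScaleAbs(d[n]["color"],alpha=1.6)[v:v+h,u:u+w],None,fx=S,fy=S,interpolation=cv2.INTER_CUBIC)
  for k in range(0,w,20):
    cv2.line(c,(int(k*S),0),(int(k*S),10),(0,255,255),1);cv2.putText(c,str(u+k),(int(k*S),22),0,.35,(0,255,255),1)
  for k in range(0,h,20):
    cv2.line(c,(0,int(k*S)),(10,int(k*S)),(0,255,255),1);cv2.putText(c,str(v+k),(14,int(k*S)+4),0,.35,(0,255,255),1)
  return c
cv2.imwrite(f"pics/{sys.argv[1]}.png",np.hstack([crop("scene",430,150,100,150,4),crop("wrist",200,120,240,360,5/3)]))
E
python3 chk.py f1
```

```text
10.0 [0.47264138 0.26644619 0.32750851] [-0.37089174  0.20516052 -1.27615827] 0.05748442310901064
```

View pics/f1.png

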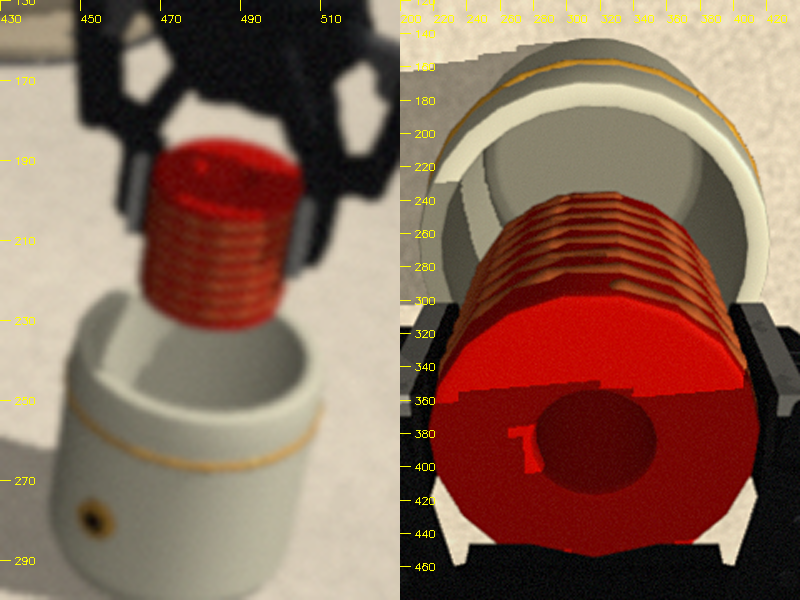

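The scene crop shows the roll well inside and above the mouth: its top face spans columns 469–506 and rows 184.5–205.5, and its lowest edge is row 232.5. The wrist view shows the jar rim around it. Next I'll compare with upright predictions, including tilt.

```bash
python3 - <<'E'
from h import *
from scipy.spatial.transform import Rotation as Ro
d=pickle.load(open("f1.pkl","rb"))
def circ(i,c,rx,ry,h):
    P=Ro.from_euler("xy",[rx,ry],degrees=True).apply(np.c_[.029*np.cos(t),.029*np.sin(t),np.full(t.size,h)])+c
    p=proj(i,P);return np.r_[p.min(0),p.max(0)]
def pred(q):
    S,W=d["scene"],d["wrist"];c=q[:3]
    cs=c+[.0027,-.0009,0]
    a=circ(S,cs,q[3],q[4],.056);b=circ(S,cs,q[3],q[4],0);w=circ(W,c,q[3],q[4],.056);wb=circ(W,c,q[3],q[4],0)
    return np.r_[a,b[[0,2,3]],w,wb[1]]
obs=np.array([468.75,184.5,505.75,205.5,464.75,501.75,232.5,219,297.6,416,453,235])
q0=np.array([.4727,.2664,.1375,0,0]);print("upright nominal resid",(pred(q0)-obs).round(1))
s=least_squares(lambda q:(pred(q)-obs)/np.r_[np.ones(7),np.full(5,2.5)],q0,x_scale=[.001,.001,.001,1,1]);print(s.x.round(4),(pred(s.x)-obs).round(1))
W=[225,183,409];r=least_squares(lambda c:(ext(d["wrist"],c,.11,.043)[:3]-W),(.47,.266));print("jar now",r.x,r.fun.round(1))
E
```

```text
upright nominal resid [-1.6 -0.5 -0.5 -1.3 -2.1 -2.5  1.2 -5.6 -2.8  1.2 12.2 -3.5]
[0.4715 0.2696 0.1358 2.7251 1.7929] [-1.6  0.6 -0.3  0.1 -0.1 -0.3  2.4 -1.  -2.2  2.6  6.8 -7. ]
jar now [0.47299032 0.26709598] [ 0.2 -0.  -0.2]
```

```bash
python3 - <<'E'
from h import *
from scipy.spatial.transform import Rotation as Ro
d=pickle.load(open("f1.pkl","rb"));W=d["wrist"]
def circ(i,c,ry,h):
    p=proj(i,Ro.from_euler("y",ry,degrees=True).apply(np.c_[.029*np.cos(t),.029*np.sin(t),np.full(t.size,h)])+c);return np.r_[p.min(0),p.max(0)]
obs=np.array([219,297.6,416,235]);bore=None
f=lambda q:np.r_[circ(W,np.r_[q[:2],.1375],q[2],.056)[:3],circ(W,np.r_[q[:2],.1375],q[2],0)[1]]-obs
s=least_squares(f,[.4727,.2664,0],x_scale=[.001,.001,1]);print("wrist only",s.x.round(4),s.fun.round(1))
S=d["scene"]; o=np.array([468.75,184.5,505.75,205.5,464.75,501.75,232.5])
g=lambda q:np.r_[circ(S,q[:3],q[3],.056),circ(S,q[:3],q[3],0)[[0,2,3]]]-o
s=least_squares(g,[.4727,.2664,.1375,0],x_scale=[.001,.001,.001,1]);print("scene only",s.x.round(4),s.fun.round(1))
E
```

```text
wrist only [ 0.4743  0.267  -0.5829] [-3.1  0.3  3.1  0.2]
scene only [0.4498 0.263  0.1233 4.0921] [ 0.1 -0.4  0.3  0.1  0.5 -0.9  0.4]
```

The wrist fit puts the roll at (0.474, 0.267), upright within about 0.6°, and the jar at (0.473, 0.267). Fitting position and height together from the scene view alone is ill-conditioned along its ray. I'll trim 1 mm and come down the last 7.5 mm.

>>> step_arm(
  increments=[
    {"x":0,"y":-0.1,"z":0.2,"wx":0,"wy":0,"wz":0,"gripper":5.0},
    {"x":0.05,"y":0,"z":0.25,"wx":0,"wy":0,"wz":0,"gripper":5.0},
    {"x":0,"y":0,"z":0.2,"wx":0,"wy":0,"wz":0,"gripper":5.0},
    {"x":0,"y":0,"z":0.1,"wx":0,"wy":0,"wz":0,"gripper":5.0},
    {"x":0,"y":0,"z":0,"wx":0,"wy":0,"wz":0,"gripper":5.0},
    {"x":0,"y":0,"z":0,"wx":0,"wy":0,"wz":0,"gripper":5.0},
    {"x":0,"y":0,"z":0,"wx":0,"wy":0,"wz":0,"gripper":5.0},
    {"x":0,"y":0,"z":0,"wx":0,"wy":0,"wz":0,"gripper":5.0},
    {"x":0,"y":0,"z":0,"wx":0,"wy":0,"wz":0,"gripper":5.0},
  ],
)

```text
time_s: 10.9
position: [0.4716, 0.2669, 0.3198]
tool_rot: [[-0.0, 1.0, 0.0], [1.0, 0.0, 0.0], [0.0, 0.0, -1.0]]
ft_force: [-0.6, -0.0, -1.1]
grip_width: 0.0579
```

```bash
python3 chk.py f2; python3 - <<'E'
import pickle,cv2,numpy as np
from rig import env
a=pickle.load(open("f2.pkl","rb"));b=pickle.load(open("d0.pkl","rb"))
c=cv2.resize(cv2.imread("pics/f2.png"),(533,400))
s=cv2.resize(cv2.convertScaleAbs(a["scene"]["color"],alpha=1.5)[130:330,120:420],(267,178))
t=cv2.resize(cv2.convertScaleAbs(a["top"]["color"],alpha=1.5)[160:360,150:500],(267,222))
cv2.imwrite("pics/f3.png",np.hstack([c,np.vstack([s,t])]))
for n,(u,v,w,h) in {"mug scene":(145,220,70,65),"spices scene":(285,195,90,100),"rack scene":(258,195,145,125)}.items():
  print(n,np.abs(a["scene"]["color"][v:v+h,u:u+w].astype(int)-b["scene"]["color"][v:v+h,u:u+w]).mean())
print(np.abs(env.observe()["qvel"]).max())
E
```

```text
11.05 [0.47162461 0.26690345 0.31974433] [-0.27017392 -0.10541063 -0.3323703 ] 0.057099073742050796
mug scene 6.874139194139194
spices scene 14.27674074074074
rack scene 15.55990804597701
0.10435639240700777
```

View pics/f3.png

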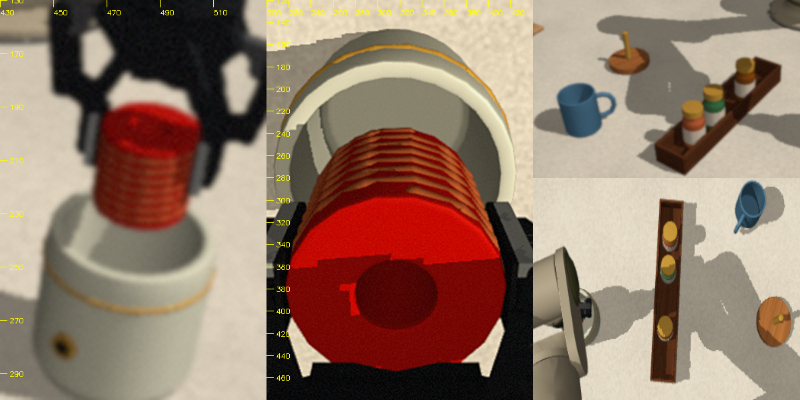

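The final view shows the roll upright over the mouth, its lowest edge at about row 235 in the scene view. The rack, spice jars and mug are still in place; the image differences there look like moved shadows. The readings are steady, so I'm handing in.

```bash
python3 -c "
from rig import env
env.close_job()"
```

```text
the job is handed in; nothing more can be done
```

The roll was lifted off the post, carried over the rack and is now held upright above the white jar's mouth. Its underside is at about 0.130 m, roughly 2 cm above the rim. I handed the job in at about 11 s with the grip still closed at 40 N.

**Last checks**
- **Pose:** the arm was steady at TCP (0.472, 0.267, 0.320), and the grip opening of 57 mm matches the roll.
- **Centring and tilt:** the wrist camera put the roll within about 1.5 mm of the jar's centre, with about 0.6° of tilt. That measurement was just before a final 1 mm trim and a 7.5 mm descent, and I did not re-measure after them.
- **Forces:** readings after each move stayed within about 6 N.
- **Surroundings:** the final pictures show the rack, spice jars and mug in place. A pixel comparison was no help, because it also picks up shadows.

**What disagreed**
- **Camera positions:** the top and scene cameras differed by about 6–7 mm in x. I relied on the wrist camera, which fell between them.
- **Scene-only fit:** fitting the roll from the scene camera alone gave (0.450, 0.263) with 4° of tilt. I set it aside because that view fixes depth along its line of sight poorly.
- **Height:** the 2 cm gap comes mainly from the arm's readings and where the roll sat in the grip. The scene view agreed to within a few millimetres.

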